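# Hold a sample flask down in the free sprung reader

### The arm

A 7-joint arm with a two-finger parallel gripper is mounted at the origin on a cart in front of the work surface, level with it; the furniture and walls round the work are solid. World frame = base frame: x ahead of the robot, y to its left, z up, the work surface at z = 0. Lengths are in m, angles in rad, forces in N, time in s.
With the tool pointing down it reaches from about 0.425 to 0.95 m from the base axis. Payload 16.7 kg.
Tool frame: the origin (TCP) lies midway between the tips of the shut fingers; the grasp point (between the pads) lies 19 mm behind it; z points along the fingers, y is the line along which they close (so a half turn about z gives the same grasp; the last joint's range is limited). The gripper opens to 94 mm and grips with 3 to 60 N. Pads are 16 mm wide; open, the fingers measure 119 mm over their backs; the gripper's body (75 mm by 177 mm) begins 78 mm behind the grasp point.
Start: joints at [1.032, 0.426, 0.074, 1.606, -0.034, 1.111, -0.067], TCP at [0.256, -0.625, 0.205] pointing down, gripper open.
Joint ranges: [-2.85, 2.85], [-0.5, 2.14], [-1.23, 1.37], [0.21, 2.46], [-1.02, 4.16], [0.16, 2.05], [-2.73, 2.73]. Speed limits (rad/s): [1.89, 1.89, 2.39, 2.39, 3.01, 3.01, 3.01].

### API

Orientations are given as a rotation vector (axis times angle).
In Python, from bench import robot gives the robot as it stands.
- The arm moves only by the shell command python3 -m pendant 'ROWS' [OPENING] [FORCE]. ROWS is JSON, a list of rows, each a list of 2 entries, a list of its own where there are three numbers: the shift along the tool's x, y, z in mm, then the turn about the tool's z in degrees. In form: [[[dx, dy, dz], roll], ...]. A call has 1 to 5 rows; each row shifts and turns the commanded pose from where the row before left it, along the tool's axes as they then stand; what a row does not reach is not made up. A row lasts 1/12 s, in which the tool goes at most 41.7 mm and 7.16 degrees, less where a joint would pass 70% of its speed; a pose out of reach is approached as far as the arm can. A call is refused whole if a number of a shift passes 41.7 or a number of a turn 7.16, either way. A call with a gripper value outside its range is refused whole. OPENING is the finger opening in mm, from 0 to 94, set as the call begins (- or left out, the last holds). The fingers move at their own pace and stop on an object; FORCE is the grip in N (left out, the last holds). Time passes only in rows, so rows that do not move let the fingers close. It gives the time, the measured TCP pose, the force, the opening and the grip force at its end, in the units of the state.
- robot.observe(): the state, without advancing time (a new reading comes with each control period).
- robot.snapshot(name): name is "scene" or "top" or "wrist"; returns the picture (480x640x3 uint8, red, green, blue); there is no depth.
- robot.camera_info(name): a dict with "fx", "fy", "cx", "cy" (pixels), "dist" ([k1, k2, p1, p2, k3] as OpenCV has them; the pictures are not rectified), "position" and "orientation" of the camera in the world; the wrist camera has in their place "hand_eye" (4x4, takes a point from camera to tool coordinates, whose origin is the TCP and whose axes are the flange's). Camera axes: x right, y up, looking along -z (the intrinsics and any distortion apply to the point x, -y, -z); pixel columns grow to the right and rows downward; lengths in m; the calibration is good to about 2 mm. A picture is of the moment at which its call begins: read the wrist's pose just before it. camera_info takes no time and is no camera call.
- robot.sign_off(): hands the job in; it is judged then, once.
The state is a dict: "time_s": time; "joint_pos": joint angles; "dq": joint speeds; "effort": joint torques, N m; "ee_pos": TCP position; "ee_rot": TCP orientation; "force": force on the tool from outside, world axes, zero at the start; "ft_torque": the same for the moment, N m; "grip_width": finger opening in m; "finger_force": force on a finger pad.
Only numpy, scipy, OpenCV 4.12 (cv2) and the standard library are available. Lean on these libraries where they do the work, as an engineer would, in place of code of your own. Each camera call takes 0.05 s, during which the arm holds its last target. There are 200 camera calls.

### The job

Two identical wine sample readers stand on the desk, and one of them already has a flask waiting in its sprung ring. Take the sample flask that stands on the desk, set it upright into the sprung ring of the free reader, and press it down until the ring is fully down on its stop. Finish while still holding the flask pressed down with the fingers, so that the reading can run; do not ram it, and leave the waiting flask, the paper roll and the date stamp where they are.

Things in the scene. Friction and masses are not known exactly. Their poses are not given: they have to be found in the camera images.
- sample_flask: The flask to use, standing on the desk right of the readers: stoppered amber glass flask, 122 mm tall, 0.1 to 0.2 kg. From its underside: flat foot 34 mm across, ball bulb 64 mm across centred at 33 mm, neck 26 mm across from 66 to 108 mm, lip 29 mm across to 113 mm, black stopper 23 mm across to 122 mm. Origin: centre of the underside, z up
- waiting_flask: The flask already in the ring of one reader, to be left alone: stoppered amber glass flask, 122 mm tall, 0.1 to 0.2 kg. From its underside: flat foot 34 mm across, ball bulb 64 mm across centred at 33 mm, neck 26 mm across from 66 to 108 mm, lip 29 mm across to 113 mm, black stopper 23 mm across to 122 mm. Origin: centre of the underside, z up
- cradle_a: One of two identical fixed readers, in either order: grey round base 112 mm across, 10 mm thick; 3 guide posts (46 mm radius, tops at 71 mm); between them a sprung aluminium ring over a coil spring; grey box 44 mm high behind (+x, to 87 mm). Origin: centre of the base underside, on the ring axis, at desk height. Free if no flask sits in its ring
- cradle_b: One of two identical fixed readers, in either order: grey round base 112 mm across, 10 mm thick; 3 guide posts (46 mm radius, tops at 71 mm); between them a sprung aluminium ring over a coil spring; grey box 44 mm high behind (+x, to 87 mm). Origin: centre of the base underside, on the ring axis, at desk height. Free if no flask sits in its ring
- ring_a (a joint): Downward travel in m of the sprung ring of cradle_a: 0 = up (at rest), 0.020 = fully down on its stop. The spring pushes up with about 4 N at the top and 12 N at the stop; a flask's own weight does not move it
- ring_b (a joint): Downward travel in m of the sprung ring of cradle_b: 0 = up (at rest), 0.020 = fully down on its stop. The spring pushes up with about 4 N at the top and 12 N at the stop; a flask's own weight does not move it
- ring_a_rim (a point): Rim centre (top edge) of the sprung ring of cradle_a; moves with it: 59 mm above the desk when up, 39 mm fully down. The ring is a funnel 14 mm high, inner diameter 64 mm at the rim, 46 mm at the bottom, in which the bulb centres itself; a seated flask has its underside 24 mm below this point
- ring_b_rim (a point): Rim centre (top edge) of the sprung ring of cradle_b; moves with it: 59 mm above the desk when up, 39 mm fully down. The ring is a funnel 14 mm high, inner diameter 64 mm at the rim, 46 mm at the bottom, in which the bulb centres itself; a seated flask has its underside 24 mm below this point
- till_roll: White roll of till paper standing on end, 58 mm across, 57 mm high, bystander; its origin is the centre of its underside, z up
- date_stamp: Self-inking date stamp, 34 x 52 mm and 78 mm high, bystander; its origin is the centre of its underside, z up

How it is judged:
On the way:
1. the sample flask is lifted off the desk in the fingers (height (world z) of sample_flask above 0.03 m and contact force between the fingers and sample_flask above 1 N and value of joint ring_b below 0.005 m), for 0.2 s.
At the end, for the whole second after the job is handed in: Sample flask in the free ring (6 mm of its axis, upright to 0.12 rad), ring pressed at least 16.5 of 20 mm by it (over 5 N), fingers still on it, at rest; waiting flask still in the other ring (8 mm), that ring up (4 mm); paper roll and date stamp within 20 mm of their places (value of joint ring_b above 0.0165 m and horizontal distance between sample_flask and ring_b_rim below 0.006 m and z of sample_flask in the frame of ring_b_rim below -0.019 m and angle between sample_flask's own z axis and vertical below 0.12 rad and contact force between sample_flask and cradle_b above 5 N and contact force between the fingers and sample_flask above 1 N and linear speed of sample_flask below 0.01 m/s and value of joint ring_a below 0.004 m and horizontal distance between waiting_flask and ring_a_rim below 0.008 m and distance of each of till_roll, date_stamp from where it was at the start of the episode below 0.02 m); the arm keeps its last pose, push and grip.
It fails at once if the flask is rammed into the reader (over 60 N) (contact force between sample_flask and cradle_b above 60 N).
It fails at once if the waiting flask is disturbed (moved over 15 mm) (distance of waiting_flask from where it was at the start of the episode above 0.015 m).
It fails at once if the paper roll is knocked (moved over 20 mm) (distance of till_roll from where it was at the start of the episode above 0.02 m).
It fails at once if the date stamp is knocked (moved over 20 mm) (distance of date_stamp from where it was at the start of the episode above 0.02 m).
It also fails if it takes over 45 s, if anything falls off the work surface, if the arm or the gripper's body presses on something with over 40 N, if the wrist force passes 120 N, or if a joint passes its speed limit or range.

## Working session

There is one attempt and no reset: what is moved stays moved. The work goes in short steps, Python scripts to look and compute and a shell command to move; the robot and the scene stay as the last step left them, time stands still between calls to the robot, and variables do not carry over. Pictures are saved under pics/ and viewed, at most 10 in all, crops included, and the job is handed in when it is done.

```bash
mkdir -p pics; cat > h.py <<'E'
import numpy as np, cv2
from scipy.spatial.transform import Rotation as R
from bench import robot
def cam(n, st=None):
    c=robot.camera_info(n); K=np.array([[c['fx'],0,c['cx']],[0,c['fy'],c['cy']],[0,0,1.]]); d=np.array(c['dist'],float)
    if 'hand_eye' in c:
        T=np.eye(4); T[:3,:3]=R.from_rotvec(st['ee_rot']).as_matrix(); T[:3,3]=st['ee_pos']
        T=T@np.array(c['hand_eye']); return K,d,T[:3,:3],T[:3,3]
    o=np.array(c['orientation'],float)
    M=o if o.shape==(3,3) else (R.from_rotvec(o).as_matrix() if o.size==3 else R.from_quat(o).as_matrix())
    return K,d,M,np.array(c['position'])
def onz(C,uv,z):
    K,d,M,p=C; q=cv2.undistortPoints(np.array([[uv]],float),K,d)[0,0]
    r=M@np.array([q[0],-q[1],-1]); return p+r*(z-p[2])/r[2]
def proj(C,P):
    K,d,M,p=C; q=M.T@(np.array(P)-p); q=np.array([[[q[0],-q[1],-q[2]]]])
    return cv2.projectPoints(q,np.zeros(3),np.zeros(3),K,d)[0].ravel()
def snap(n,f):
    im=robot.snapshot(n); cv2.imwrite(f'pics/{f}.png',im[:,:,::-1]); return im
E
python3 - <<'E'
from h import *
s=robot.observe(); print(s)
for n in('scene','top'): snap(n,n+'0'); print(robot.camera_info(n))
print(robot.camera_info('wrist'))
E
```

```text
{'time_s': 0.0, 'joint_pos': array([ 1.0325011 ,  0.42674983,  0.07386507,  1.60660696, -0.03411462,
        1.11079556, -0.06707612]), 'dq': array([ 0.00019342,  0.00030749,  0.00065244,  0.00045884,  0.0006349 ,
       -0.00119568,  0.00256841]), 'effort': array([-9.14599877e-04, -9.35849547e+01,  3.66555154e+00, -4.54203629e+01,
       -4.88813873e-02,  1.99803949e-02,  3.57931140e-05]), 'ee_pos': array([ 0.25567449, -0.62422818,  0.20476417]), 'ee_rot': array([-3.08119541e+00, -6.06594547e-01,  5.32332047e-04]), 'force': array([-0.07230313, -0.03557521, -0.03080406]), 'ft_torque': array([ 0.02352075, -0.02364314,  0.00717256]), 'finger_force': 0.0, 'grip_width': 0.09462227885017244}
{'fx': 611.642336057294, 'fy': 611.642336057294, 'cx': 319.6166648550468, 'cy': 246.1556579868319, 'dist': array([-0.1675489,  0.       ,  0.       ,  0.       ,  0.       ]), 'position': array([0.14055245, 0.81542445, 1.04637937]), 'orientation': array([ 0.23633217, -0.98213153, -2.49662823])}
{'fx': 527.4611899101118, 'fy': 527.4611899101118, 'cx': 319.9168372186989, 'cy': 238.6874297384597, 'dist': array([-0.07837136,  0.        ,  0.        ,  0.        ,  0.        ]), 'position': array([0.26063472, 0.04088821, 1.34565827]), 'orientation': array([ 0.17589534, -0.18486385, -1.63859246])}
{'fx': 331.8136740195463, 'fy': 331.8136740195463, 'cx': 311.0696373489356, 'cy': 246.04237973348893, 'dist': array([-0.0425736,  0.       ,  0.       ,  0.       ,  0.       ]), 'hand_eye': array([[ 9.39109136e-04,  9.67409894e-01,  2.53213772e-01,
         7.33466836e-02],
       [ 9.99998801e-01, -5.96727393e-04, -1.42894292e-03,
        -1.02076626e-03],
       [-1.23127392e-03,  2.53214810e-01, -9.67409295e-01,
        -1.79418515e-01],
       [ 0.00000000e+00,  0.00000000e+00,  0.00000000e+00,
         1.00000000e+00]])}
```

View pics/top0.png

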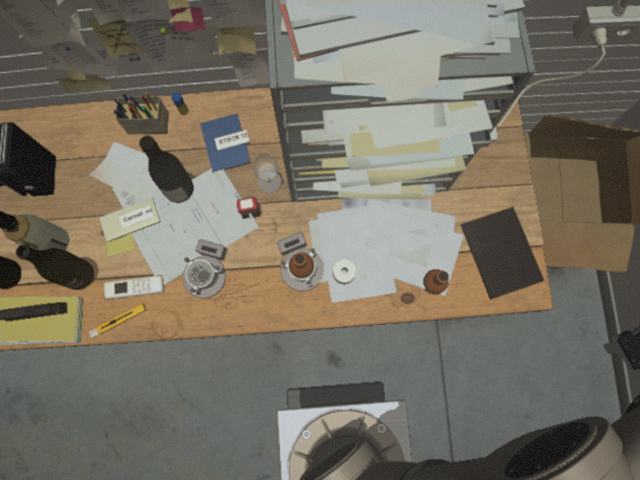

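View pics/scene0.png

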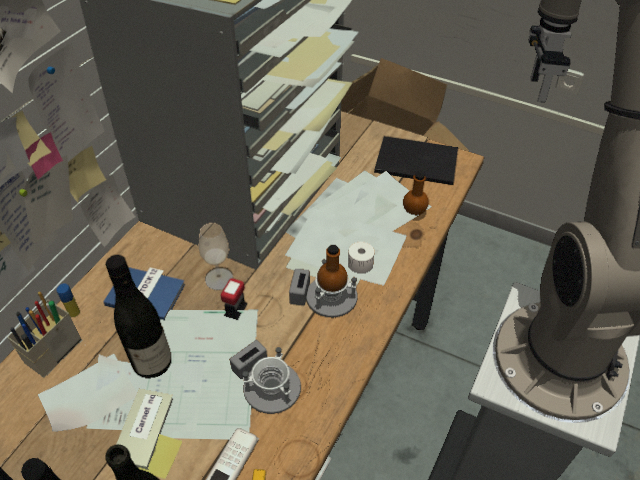

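The top view shows the sample flask at about (436,282), the waiting flask at (301,265), the roll at (344,271), the free reader's ring at (202,274) and the stamp at (247,206). The scene view agrees: sample flask (416,200), free ring (270,375).

```bash
python3 - <<'E'
from h import *
for n,box in(('top',(415,255,460,305)),('scene',(395,170,440,225))):
    im=cv2.imread(f'pics/{n}0.png'); C=cam(n)
    x0,y0,x1,y1=box; c=cv2.cvtColor(im,cv2.COLOR_BGR2HSV)[y0:y1,x0:x1]
    m=((c[...,0]<14)&(c[...,1]>140)&(c[...,2]<170)).astype(np.uint8)
    d=cv2.distanceTransform(m,cv2.DIST_L2,5); _,r,_,p=cv2.minMaxLoc(d)
    uv=(p[0]+x0,p[1]+y0); print(n,'bulb',uv,r,onz(C,uv,.033)[:2])
for n,L in(('top',{'ring':(202,273,.059),'wait':(301,265,.068),'roll':(344,271,.057),'stamp':(247,206,.078),'cabfront':(400,198,0.0)}),('scene',{'ring':(270,375,.059),'wait':(332,277,.068)})):
    for k,(u,v,z) in L.items(): print(n,k,onz(cam(n),(u,v),z)[:2])
im=cv2.imread('pics/top0.png'); sc=cv2.imread('pics/scene0.png')
a=cv2.resize(im[240:310,150:250],(400,280),interpolation=2); b=cv2.resize(sc[330:420,230:310],(400,450),interpolation=2)
o=np.zeros((450,800,3),np.uint8); o[:280,:400]=a; o[:,400:]=b; cv2.imwrite('pics/ring.png',o)
E
```

```text
top bulb (445, 283) 1.399999976158142 [ 0.42580132 -0.28336779]
scene bulb (414, 203) 2.0 [ 0.43612137 -0.2551656 ]
top ring [0.49292778 0.3202573 ]
top wait [0.4930329  0.07374917]
top roll [ 0.47194361 -0.0310126 ]
top stamp [0.6512136  0.19856655]
top cabfront [ 0.66643926 -0.20030121]
scene ring [0.49253706 0.33268873]
scene wait [0.49468749 0.07375142]
```

View pics/ring.png

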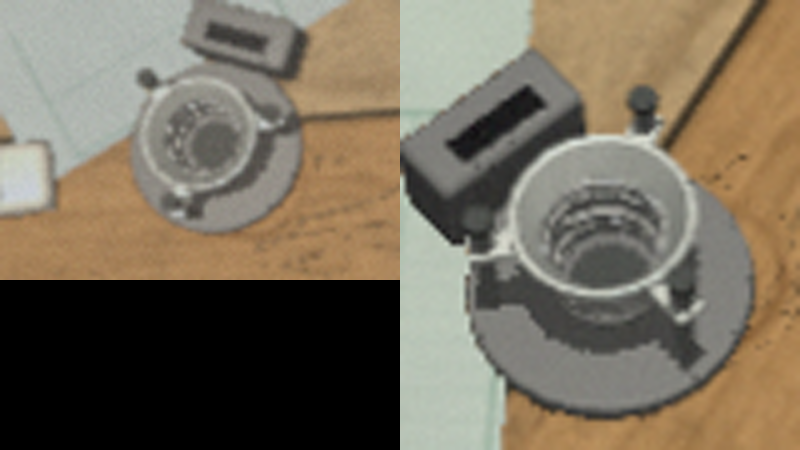

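Ring centre in the top view is at (200,273), and in the scene view at (270.6,373.4). Next I'll refine the flask bulb and compute the tool axes.

```bash
python3 - <<'E'
from h import *
print(onz(cam('top'),(200,273),.059)[:2],onz(cam('scene'),(270.6,373.4),.059)[:2])
print('bulb',onz(cam('top'),(435,284),.033)[:2],onz(cam('scene'),(416,203),.033)[:2])
s=robot.observe(); M=R.from_rotvec(s['ee_rot']).as_matrix(); print(M.round(3))
print((M.T@(np.array([.43,-.258,.2])-s['ee_pos'])*1000).round())
E
```

```text
[0.4932945 0.3252449] [0.49329849 0.32919093]
bulb [ 0.42527776 -0.25779488] [ 0.43178225 -0.25748081]
[[ 0.925  0.379 -0.001]
 [ 0.379 -0.925  0.001]
 [-0.    -0.001 -1.   ]]
[ 300. -273.    5.]
```

```bash
python3 -m pendant '[[[30,-27,0],0],[[30,-27,0],0],[[30,-27,0],0],[[30,-27,0],0],[[30,-27,0],0]]' 94 50 && python3 -m pendant '[[[30,-27,0],0],[[30,-27,0],0],[[30,-27,0],0],[[10,-27,0],0],[[0,-28,0],0]]' && python3 -m pendant '[[[0,0,0],0],[[0,0,0],0],[[0,0,0],0]]'; python3 - <<'E'
from h import *
s=robot.observe(); print(s['ee_pos'],s['ee_rot']); snap('wrist','w1'); C=cam('wrist',s)
print(proj(C,(.43,-.258,.122)),proj(C,(.43,-.258,.033)))
E
```

```text
time_s: 0.52
ee_pos: [0.3437, -0.4409, 0.2052]
ee_rot: [-3.082, -0.607, 0.0]
force: [0.0, -0.5, 0.3]
grip_width: 0.0939
finger_force: 0.0
time_s: 0.93
ee_pos: [0.3861, -0.2763, 0.2052]
ee_rot: [-3.081, -0.612, -0.0]
force: [0.3, -0.1, 0.2]
grip_width: 0.094
finger_force: 0.0
time_s: 1.18
ee_pos: [0.3845, -0.2795, 0.2056]
ee_rot: [3.082, 0.606, 0.0]
force: [0.5, -0.0, 0.8]
grip_width: 0.094
finger_force: 0.0
[ 0.38454402 -0.27952502  0.20561844] [3.08212822e+00 6.06468959e-01 3.84271201e-04]
[308.45036994 189.74397168] [308.96286816 182.21455912]
```

View pics/w1.png

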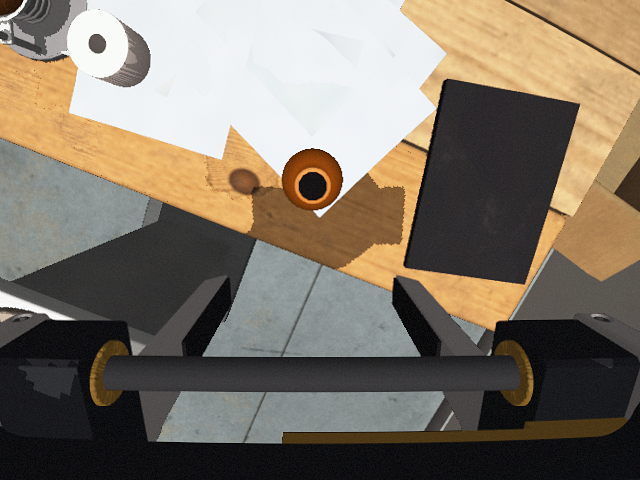

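The wrist view shows the stopper centred at (313,185) and the bulb at (312,180).

```bash
python3 - <<'E'
from h import *
s=robot.observe(); C=cam('wrist',s); M=R.from_rotvec(s['ee_rot']).as_matrix()
for u,z in(((313,185.5),.122),((312,180),.033)):
    P=onz(C,u,z); print(P,(M.T@(np.array([P[0],P[1],.072])-s['ee_pos'])*1000).round(1))
E
```

```text
[ 0.43440012 -0.26033622  0.122     ] [ 53.5   0.8 133.5]
[ 0.43329329 -0.26034091  0.033     ] [ 52.5   0.4 133.5]
```

```bash
python3 -m pendant '[[[27,0,0],0],[[26,0.5,0],0],[[0,0,20],0],[[0,0,30],0],[[0,0,30],0]]' && python3 -m pendant '[[[0,0,30],0],[[0,0,15],0],[[0,0,8],0],[[0,0,0],0],[[0,0,0],0]]'; python3 -m pendant '[[[0,0,0],0],[[0,0,0],0]]'; python3 - <<'E'
from h import *
s=robot.observe(); M=R.from_rotvec(s['ee_rot']).as_matrix()
print((M.T@(np.array([.4338,-.2603,.072])-s['ee_pos'])*1000).round(1))
E
```

```text
time_s: 1.65
ee_pos: [0.4346, -0.2605, 0.1247]
ee_rot: [3.082, 0.605, 0.002]
force: [0.9, -0.8, -0.5]
grip_width: 0.0937
finger_force: 0.0
time_s: 2.07
ee_pos: [0.4339, -0.26, 0.0728]
ee_rot: [-3.083, -0.606, 0.0]
force: [0.3, -0.7, -0.6]
grip_width: 0.0941
finger_force: 0.0
time_s: 2.23
ee_pos: [0.4344, -0.26, 0.0737]
ee_rot: [3.081, 0.606, 0.002]
force: [-0.0, -0.5, 1.1]
grip_width: 0.0939
finger_force: 0.0
[-0.7  0.1  1.7]
```

```bash
python3 -m pendant '[[[0,0,0],0],[[0,0,0],0],[[0,0,0],0],[[0,0,0],0],[[0,0,0],0]]' 10 45; python3 -m pendant '[[[0,0,0],0],[[0,0,0],0],[[0,0,0],0],[[0,0,0],0],[[0,0,0],0]]'; python3 -m pendant '[[[0,0,0],0],[[0,0,0],0],[[0,0,0],0],[[0,0,0],0],[[0,0,0],0]]'
```

```text
time_s: 2.65
ee_pos: [0.4338, -0.2594, 0.0726]
ee_rot: [3.082, 0.607, 0.0]
force: [-0.0, -0.0, 0.5]
grip_width: 0.064
finger_force: 0.0
time_s: 3.07
ee_pos: [0.4337, -0.2594, 0.0725]
ee_rot: [-3.082, -0.607, 0.0]
force: [-0.1, -0.6, -0.8]
grip_width: 0.0305
finger_force: 0.0
time_s: 3.48
ee_pos: [0.4336, -0.2594, 0.0724]
ee_rot: [-3.082, -0.607, 0.0]
force: [0.1, -0.1, -2.0]
grip_width: 0.0254
finger_force: 45.0
```

```bash
python3 -m pendant '[[[0,0,-10],0],[[0,0,-20],0],[[0,0,-30],0],[[0,0,-35],0],[[0,0,-35],0]]' && python3 -m pendant '[[[0,0,-35],0],[[0,0,-30],0],[[0,0,-20],0],[[0,0,-10],0],[[0,0,0],0]]'; python3 - <<'E'
from h import *
s=robot.observe(); M=R.from_rotvec(s['ee_rot']).as_matrix()
print(s['finger_force'],s['joint_pos'],(M.T@(np.array([.493,.327,.297])-s['ee_pos'])*1000).round(1))
E
```

```text
time_s: 3.9
ee_pos: [0.4332, -0.2591, 0.2045]
ee_rot: [-3.082, -0.607, 0.001]
force: [0.5, -0.7, -1.3]
grip_width: 0.0256
finger_force: 45.0
time_s: 4.32
ee_pos: [0.4343, -0.2597, 0.2998]
ee_rot: [3.08, 0.606, 0.004]
force: [0.1, 0.8, -2.4]
grip_width: 0.0254
finger_force: 45.0
44.97877478599548 [ 0.54839546  0.07564334 -0.14504154  1.85047222  0.01180938  1.21288905
 -0.78245574] [ 276.6 -520.7    2.1]
```

```bash
python3 -m pendant '[[[6,-15,0],0],[[12,-25,0],0],[[12,-30,0],0],[[12,-30,0],0],[[12,-30,0],0]]' && python3 -m pendant '[[[12,-30,0],0],[[12,-30,0],0],[[12,-30,0],0],[[12,-30,0],0],[[12,-30,0],0]]' && python3 -m pendant '[[[12,-30,0],0],[[12,-30,0],0],[[12,-30,0],0],[[12,-30,0],0],[[12,-30,0],0]]' && python3 -m pendant '[[[12,-30,0],0],[[12,-30,0],0],[[12,-30,0],0],[[7,-15,0],0],[[0,0,0],0]]' && python3 -m pendant '[[[0,0,0],0],[[0,0,0],0],[[0,0,0],0]]';  python3 - <<'E'
from h import *
s=robot.observe(); print(s['joint_pos'],s['finger_force']); w=snap('wrist','w2'); C=cam('wrist',s)
print(proj(C,(.493,.327,.059)))
t=snap('top','t2'); c=snap('scene','s2')
o=np.hstack([cv2.resize(w,(480,360)),cv2.resize(c[200:440,150:360],(315,360))]); cv2.imwrite('pics/c2.png',o[:,:,::-1])
E
```

```text
time_s: 4.73
ee_pos: [0.4333, -0.1172, 0.2958]
ee_rot: [-3.081, -0.606, 0.004]
force: [0.2, 0.1, -1.9]
grip_width: 0.0252
finger_force: 45.0
time_s: 5.15
ee_pos: [0.432, 0.0442, 0.296]
ee_rot: [-3.082, -0.607, 0.003]
force: [1.6, 0.4, -2.0]
grip_width: 0.0253
finger_force: 45.0
time_s: 5.57
ee_pos: [0.4307, 0.2056, 0.2961]
ee_rot: [3.082, 0.607, -0.003]
force: [2.0, -0.2, -2.5]
grip_width: 0.0258
finger_force: 45.0
time_s: 5.98
ee_pos: [0.4301, 0.3213, 0.2956]
ee_rot: [-3.08, -0.614, 0.005]
force: [-1.2, -0.4, -1.9]
grip_width: 0.0256
finger_force: 45.0
time_s: 6.23
ee_pos: [0.4318, 0.3166, 0.2969]
ee_rot: [3.082, 0.605, -0.001]
force: [0.7, 0.5, -1.6]
grip_width: 0.0254
finger_force: 45.0
[-0.11092473  0.18865477 -0.72846635  1.76625931  0.13257945  1.23768792
 -2.05753298] 44.9789696931839
[322.38159464 169.94572587]
```

View pics/c2.png

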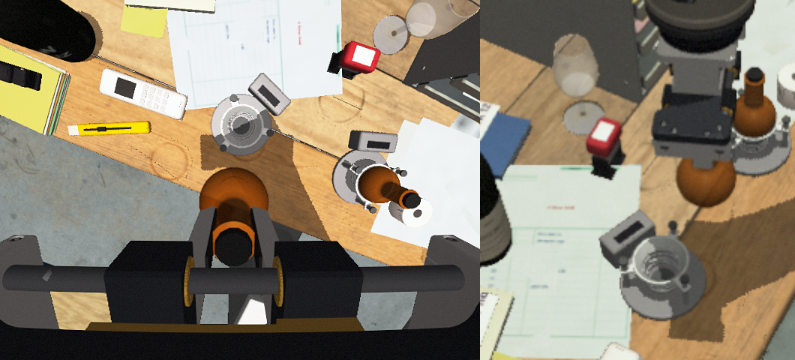

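The wrist view shows the ring unobstructed at about (321,167), close to the predicted (322,170), and the flask upright in the fingers. I'll enlarge it to measure the rim.

```bash
python3 - <<'E'
import cv2
im=cv2.imread('pics/w2.png')[110:390,240:400]
cv2.imwrite('pics/c3.png',cv2.resize(im[:110],(800,550),interpolation=2))
E
```

```text
(no output)
```

View pics/c3.png

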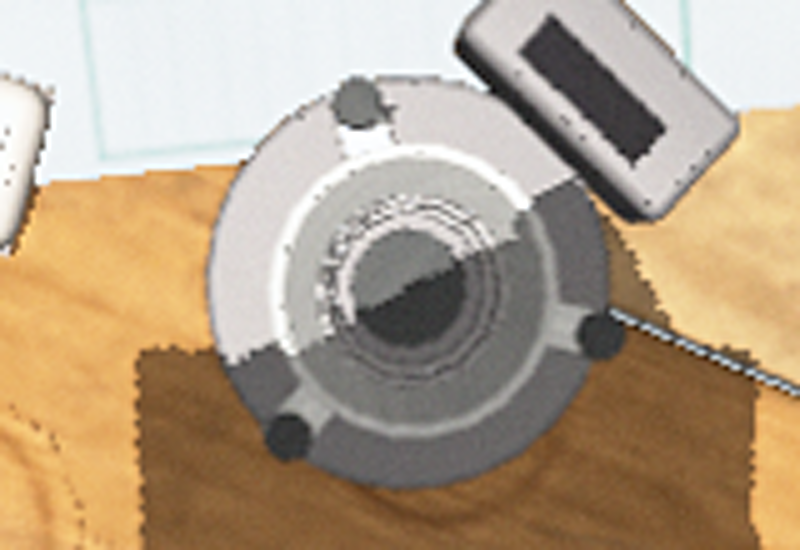

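The rim centre is at (322.8,168) and the base centre at (321.6,166.3).

```bash
python3 - <<'E'
from h import *
s=robot.observe(); C=cam('wrist',s); M=R.from_rotvec(s['ee_rot']).as_matrix()
for u,z in(((322.8,168),.059),((321.6,166.3),.010)):
    P=onz(C,u,z); print(P,(M.T@(np.array([P[0],P[1],.107])-s['ee_pos'])*1000).round(1))
E
```

```text
[0.49574594 0.32799316 0.059     ] [ 63.1  13.9 190.5]
[0.49679449 0.3283119  0.01      ] [ 64.2  14.  190.5]
```

```bash
python3 -m pendant '[[[16,4,0],0],[[20,5,0],0],[[18,4,0],0],[[9,1,0],0],[[0,0,0],0]]' && python3 -m pendant '[[[0,0,20],0],[[0,0,30],0],[[0,0,35],0],[[0,0,30],0],[[0,0,20],0]]' && python3 -m pendant '[[[0,0,12],0],[[0,0,0],0],[[0,0,0],0],[[0,0,0],0]]';  python3 - <<'E'
from h import *
s=robot.observe(); M=R.from_rotvec(s['ee_rot']).as_matrix()
print((M.T@(np.array([.4958,.328,.107])-s['ee_pos'])*1000).round(1))
c=snap('scene','s3'); t=snap('top','t3')
o=np.hstack([cv2.resize(c[300:430,220:330],(406,480),interpolation=2),cv2.resize(t[240:310,160:240],(390,480),interpolation=2)]); cv2.imwrite('pics/c4.png',o[:,:,::-1])
E
```

```text
time_s: 6.8
ee_pos: [0.4967, 0.3285, 0.297]
ee_rot: [-3.083, -0.604, 0.001]
force: [-1.0, -0.7, -1.7]
grip_width: 0.0257
finger_force: 45.0
time_s: 7.22
ee_pos: [0.4935, 0.3279, 0.16]
ee_rot: [3.081, 0.607, -0.003]
force: [0.5, -0.3, -2.0]
grip_width: 0.0255
finger_force: 45.0
time_s: 7.55
ee_pos: [0.4958, 0.3295, 0.1522]
ee_rot: [-3.082, -0.607, -0.003]
force: [0.0, 0.1, -1.5]
grip_width: 0.0254
finger_force: 45.0
[-0.6  1.4 45.2]
```

View pics/c4.png

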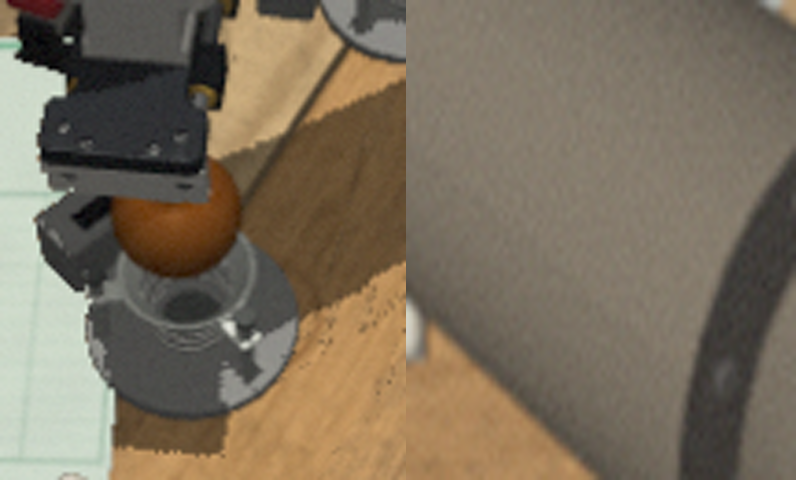

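The scene view shows the bulb just above the ring and lined up with it; the arm blocks the top view. I'll go down gently.

```bash
python3 -m pendant '[[[0,1,10],0],[[0,0,10],0],[[0,0,10],0],[[0,0,5],0],[[0,0,2],0]]' && python3 -m pendant '[[[0,0,2],0],[[0,0,2],0],[[0,0,2],0],[[0,0,2],0],[[0,0,0],0]]' && python3 -m pendant '[[[0,0,2],0],[[0,0,2],0],[[0,0,2],0],[[0,0,0],0],[[0,0,0],0]]'
```

```text
time_s: 8.07
ee_pos: [0.4951, 0.3275, 0.1119]
ee_rot: [3.082, 0.607, -0.003]
force: [-0.2, -0.6, -1.7]
grip_width: 0.0257
finger_force: 45.0
time_s: 8.48
ee_pos: [0.4956, 0.328, 0.1055]
ee_rot: [-3.082, -0.607, -0.0]
force: [-1.5, -1.2, 3.1]
grip_width: 0.0256
finger_force: 45.0
time_s: 8.9
ee_pos: [0.4957, 0.328, 0.0995]
ee_rot: [-3.082, -0.607, 0.0]
force: [-2.7, -0.7, 5.3]
grip_width: 0.0251
finger_force: 45.0
```

```bash
python3 -m pendant '[[[-0.5,0,2],0],[[-0.5,0,2],0],[[0,0,2],0],[[0,0,0],0],[[0,0,0],0]]' - 58 && python3 -m pendant '[[[0,0,2],0],[[0,0,2],0],[[0,0,0],0],[[0,0,0],0]]' && python3 -m pendant '[[[0,0,1],0],[[0,0,1],0],[[0,0,0],0],[[0,0,0],0]]'
```

```text
time_s: 9.32
ee_pos: [0.4953, 0.3278, 0.0939]
ee_rot: [-3.082, -0.607, -0.002]
force: [-0.7, -1.0, 8.1]
grip_width: 0.0252
finger_force: 58.0
time_s: 9.65
ee_pos: [0.4953, 0.3278, 0.09]
ee_rot: [-3.082, -0.607, -0.002]
force: [-1.9, -0.7, 10.0]
grip_width: 0.0259
finger_force: 58.0
time_s: 9.98
ee_pos: [0.4954, 0.3279, 0.0882]
ee_rot: [-3.082, -0.606, -0.002]
force: [-2.8, -2.0, 11.6]
grip_width: 0.0253
finger_force: 58.0
```

```bash
python3 -m pendant '[[[-0.5,0,1],0],[[0,0,0],0],[[0,0,0],0]]' && python3 -m pendant '[[[0,0,1],0],[[0,0,0],0],[[0,0,0],0]]'; python3 - <<'E'
from h import *
print(robot.observe()['force'])
c=snap('scene','s4'); cv2.imwrite('pics/c5.png',cv2.resize(c[200:430,180:400],(574,600),interpolation=2)[:,:,::-1])
E
```

```text
time_s: 10.23
ee_pos: [0.4954, 0.328, 0.0881]
ee_rot: [-3.082, -0.606, -0.004]
force: [-4.2, -4.2, 23.2]
grip_width: 0.0254
finger_force: 58.0
time_s: 10.48
ee_pos: [0.4957, 0.3281, 0.0879]
ee_rot: [-3.082, -0.606, -0.005]
force: [-5.1, -7.3, 36.0]
grip_width: 0.0253
finger_force: 58.0
[-5.1496107  -7.2751522  36.02784879]
```

View pics/c5.png

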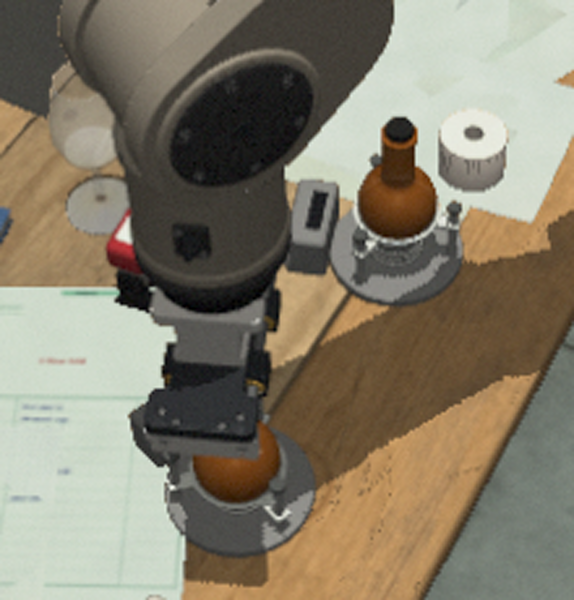

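The flask is seated, the ring is on its stop, and everything else is undisturbed. The force jumped with no further travel, so I'll ease off by 1 mm.

```bash
python3 -m pendant '[[[0,0,-1],0],[[0,0,0],0],[[0,0,0],0],[[0,0,0],0],[[0,0,0],0]]'; python3 -c "
from bench import robot
s=robot.observe();print(s['force'],s['ee_pos'],s['finger_force'])
if s['force'][2]>14: print(robot.sign_off())"
```

```text
time_s: 10.95
ee_pos: [0.4954, 0.3279, 0.0881]
ee_rot: [-3.082, -0.606, -0.004]
force: [-2.4, -3.4, 21.9]
grip_width: 0.0253
finger_force: 58.0
[-2.3788451  -3.44500646 21.90758033] [0.49540642 0.32794967 0.08807893] 58.00778388977051
the job is handed in; nothing more can be done
None
```

I set the sample flask in the free reader's ring, pressed it to the stop and handed the job in at about 11 s, still gripped and held down with about 22 N. The last camera view showed the waiting flask and paper roll in place and the date stamp, partly hidden by the arm, apparently unmoved; the verdict was not reported.

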